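# Discard a used petri dish through the flap of the waste chute

### The arm

A 6-joint arm with a two-finger parallel gripper is mounted at the origin on a cart in front of the work surface, level with it; the furniture and walls round the work are solid. World frame = base frame: x ahead of the robot, y to its left, z up, the work surface at z = 0. Lengths are in m, angles in rad, forces in N, time in s.
With the tool pointing down it reaches from about 0.35 to 0.975 m from the base axis. Payload 4.9 kg.
Tool frame: the origin (TCP) lies midway between the tips of the shut fingers; the grasp point (between the pads) lies 19 mm behind it; z points along the fingers, y is the line along which they close (so a half turn about z gives the same grasp; the last joint's range is limited). The gripper opens to 85 mm and grips with 20 to 120 N. Pads are 22 mm wide; open, the fingers measure 114 mm over their backs; the gripper's body (76 mm by 85 mm) begins 54 mm behind the grasp point. The pads swing forward as they close: fully open they stand 13 mm farther back than shut.
Start: joints at [1.033, 0.053, 1.613, -0, 1.476, -0.119], TCP at [0.254, 0.571, 0.231] pointing down, gripper open.
Joint ranges: [-3.01, 3.01], [-1.01, 2.22], [0.06, 2.58], [-1.02, 4.17], [0.09, 2.62], [-3.14, 3.14]. Speed limits (rad/s): [2.57, 2.57, 3.14, 3.14, 3.14, 3.14].

### API

Orientations are given as a unit quaternion [w, x, y, z].
In Python, from plant import state, grab_frame, camera_info, job_done, spot_in, masks_of, pinpoint gives the robot as it stands.
- The arm moves only by the shell command python3 -m handwheel 'ROWS' [OPENING]. ROWS is JSON, a list that holds one entry, the list of rows, each a list of 6 numbers: the shift along the world's x, y, z in m, then the turn, a rotation vector about the world's x, y, z in degrees. In form: [[[tx, ty, tz, ax, ay, az], ...]]. A call has 1 to 20 rows; each row shifts and turns the commanded pose from where the row before left it; what a row does not reach is not made up. A row lasts 1/12 s, in which the tool goes at most 41.7 mm and 7.16 degrees, less where a joint would pass 70% of its speed; a pose out of reach is approached as far as the arm can. A call is refused whole if a number of a shift passes 0.0417 or a number of a turn 7.16, either way. A call with a gripper value outside its range is refused whole. OPENING is the opening, from 0 (shut) to 1 (fully open), set as the call begins (- or left out, the last holds). The fingers move at their own pace and stop on an object; the grip force is fixed at half the most. Time passes only in rows, so rows that do not move let the fingers close. It gives the time, the measured TCP pose, the force, the opening and the grip force at its end, in the units of the state.
- state(): the state, without advancing time (a new reading comes with each control period).
- grab_frame(name): name is "scene" or "top" or "wrist"; returns (picture, depth): 400x640x3 uint8, blue, green, red; 400x640 float32, m along the optical axis (not along the pixel's ray), 0 where there is no reading.
- camera_info(name): a dict with "fx", "fy", "cx", "cy" (pixels), "T" (4x4, takes a point from camera to world coordinates). Camera axes: x right, y up, looking along -z (the intrinsics and any distortion apply to the point x, -y, -z); pixel columns grow to the right and rows downward; lengths in m; the calibration is good to about 2 mm. The wrist camera is an equidistant fisheye: a pixel r from the principal point sees the ray r / f radians off the axis. A picture is of the moment at which its call begins: read the wrist's pose just before it. camera_info takes no time and is no camera call; for the wrist camera it gives the pose at the moment of the call.
- job_done(): hands the job in; it is judged then, once.
Trained networks look in the newest picture that a camera, given by its name, has taken for a name from the list of things; names that differ only in an ending like _2 or _b are one class to them, and where a whole thing is asked for, a point or a joint stands for the part that bears it (a point fixed in the world has none). Each returns a list of dicts, best first, with "conf" (0 to 1); they miss things now and then, are a little off and sometimes report something else, mostly with a low value. They report only what shows in the picture. A call takes as long as a camera call. They do not tell look-alikes from the thing itself.
- spot_in(camera, thing): "box" ([left, top, width, height] in pixels, round what is visible of it).
- masks_of(camera, thing): "region" (400x640 bool, what is visible of it) and "box" ([left, top, width, height] in pixels, round what is visible of it).
- pinpoint(camera, thing): "position" ([column, row] in pixels: a listed point, or the origin of a listed thing).
The state is a dict: "time": time; "joint_pos": joint angles; "joint_vel": joint speeds; "joint_efforts": joint torques, N m; "tool_pos": TCP position; "tool_rot": TCP orientation; "contact_force": force on the tool from outside, world axes, zero at the start; "ft_torque": the same for the moment, N m; "gripper_width": opening from 0.0 (shut) to 1.0 (fully open); "grasp_force": force on a finger pad.
Only numpy, scipy, OpenCV 4.12 (cv2) and the standard library are available. Lean on these libraries where they do the work, as an engineer would, in place of code of your own. Each camera call takes 0.05 s, during which the arm holds its last target. There are 200 camera calls.

### The job

Discard the used petri dish that lies on the grey apron of the waste chute: push it along the apron with the fingertips, against the red hanging flap and on through, until it drops into the yellow bin behind. Only slide it gently, never grip it or lift it off the apron; then draw the fingers back out so that the flap swings shut. Leave everything else where it stands.

Things in the scene. Friction and masses are not known exactly. Their poses are not given: they have to be found in the camera images.
- waste_chute: Bench waste chute, fixed. Origin on the worktop below the middle of the shut flap; x points level through the flap from apron to bin, y left, z up. Grey level apron 85 mm above the worktop, x -180 to +14 mm, 180 mm wide. Aluminium guide rails on it, 14 mm high: inner faces at y = +-79 mm for x -174 to -100 mm, then narrowing to 100 mm apart at x = -12 mm.
- mouth (a point): Point on the apron's top, in the middle of the flap's width, directly below the flap rod (x = 0 of the chute, 85 mm above the worktop); axes as the waste chute's.
- rod (a point): Middle of the 6 mm steel rod that the flap hangs from, 45 mm above the apron; axes as the chute's. White posts carry its ends: x -8 to +8 mm, y +-52 to +-62 mm, up to 52 mm above the apron; nothing of the chute is higher. Fingers whose tips lean forward by 10 to 25 degrees pass under the rod as far as the push needs.
- lip (a point): Middle of the apron's far edge, 14 mm past the flap; axes as the chute's. Beyond it a ramp falls at 65 degrees into the bin. A dish goes down by itself once its centre is 5 to 10 mm past this edge: its near rim is then still just in front of the flap.
- bin_floor (a point): Middle of the level floor of the yellow open-topped bin behind the flap, 16 mm above the worktop; axes as the chute's. Bin: 132 mm wide inside, far wall 175 mm past the flap, rim 85 mm above the worktop.
- flap (a joint): Angle of the red flap, 98 mm wide, 3 mm thick: it hangs from the rod down to 7 mm above the apron. 0 = hanging shut; grows as its lower edge swings inward (away from the apron), up to 1.4 rad; it cannot swing outward. It weighs 12 g and falls shut by itself in under a second when nothing holds it.
- used_dish: The used petri dish on the apron: round, clear with cream filling, 57 mm in diameter, 13 mm high to push against (15 mm over all), about 18 g, loose; origin at the centre of its underside.
- clean_dish: A like petri dish standing on the worktop beside the chute, to be left alone; origin at the centre of its underside.
- vial: Small clear vial with black cap, 22 mm in diameter, 50 mm high, on the worktop beside the chute, to be left alone; origin at the centre of its underside.
- amber_bottle: Amber bottle with black cap, 48 mm in diameter, 96 mm high, on the worktop beside the chute, to be left alone; origin at the centre of its underside.
- tape: Roll of green tape, 72 mm in diameter, 19 mm high, on the worktop at the left, to be left alone; origin at the centre of its underside.
- timer: White lab timer, 62 x 66 x 20 mm, on the worktop at the right, to be left alone; origin at the centre of its underside.
Things that resemble listed ones, but are neither listed nor needed, are in the scene too. What is shaped like the used_dish but black or orange is not meant.

How it is judged:
On the way, in this order (a step that is already met when the one before it is completed fails the run):
1. the dish, sliding on the apron, has pushed the flap open (value of joint flap above 0.2 rad and x of used_dish in the frame of mouth between -0.035 and 0.035 m and z of used_dish in the frame of mouth above -0.015 m), for 0.02 s.
2. the dish has dropped into the bin (x of used_dish in the frame of mouth above 0.04 m and z of used_dish in the frame of mouth below -0.022 m), for 0.1 s.
At the end, for the whole second after the job is handed in: The used dish rests in the yellow bin (its centre 40 to 180 mm past the flap, within 70 mm of the middle line and at least 22 mm below the apron's top), and the flap hangs shut within 0.08 rad (x of used_dish in the frame of waste_chute between 0.04 and 0.18 m and y of used_dish in the frame of waste_chute between -0.07 and 0.07 m and z of used_dish in the frame of waste_chute below 0.063 m and linear speed of used_dish below 0.03 m/s and value of joint flap below 0.08 rad); the robot touches nothing.
It fails at once if the used dish is lifted off the apron (its underside's centre more than 15 mm above it) (z of used_dish in the frame of mouth above 0.015 m).
It fails at once if the used dish is gripped or pressed hard (fingers on it with over 15 N) (contact force between the fingers and used_dish above 15 N).
It fails at once if one of the other things is moved by more than 20 mm (distance of any of clean_dish, vial, amber_bottle, tape, timer from where it was at the start of the episode above 0.02 m).
It also fails if it takes over 32 s, if anything falls off the work surface, if the arm or the gripper's body presses on something with over 40 N, if the wrist force passes 120 N, or if a joint passes its speed limit or range.

## Working session

There is one attempt and no reset: what is moved stays moved. The work goes in short steps, Python scripts to look and compute and a shell command to move; the robot and the scene stay as the last step left them, time stands still between calls to the robot, and variables do not carry over. Pictures are saved under pics/ and viewed, at most 10 in all, crops included, and the job is handed in when it is done.

```bash
mkdir -p pics
cat > h.py <<'E'
import numpy as np, cv2
from plant import *
def world(cam,u,v,z=None,d=None):
    c=camera_info(cam);T=np.array(c["T"])
    r=np.array([(u-c["cx"])/c["fx"],-(v-c["cy"])/c["fy"],-1.0])
    o=T[:3,3];w=T[:3,:3]@r
    return o+w*(d if d is not None else (z-o[2])/w[2])
E
python3 - <<'E'
from h import *
for c in("top","scene"):
    p,d=grab_frame(c);cv2.imwrite(f"pics/{c}.png",p)
    print(c,{k:v for k,v in camera_info(c).items() if k!="T"})
    for t,z in(("used_dish",.085),("clean_dish",0),("mouth",.085),("rod",.13),("lip",.085),("bin_floor",.016),("waste_chute",0),("vial",0),("amber_bottle",0),("tape",0),("timer",0)):
        for r in pinpoint(c,t)[:3]:
            u,v=r["position"];print(t,round(r["conf"],2),np.round([u,v]),world(c,u,v,z=z).round(4))
s=state();print(s["tool_pos"],s["tool_rot"],s["time"])
E
```

```text
top {'fx': 364.52715989370216, 'fy': 364.52715989370216, 'cx': 319.4973511828018, 'cy': 201.77253300376208}
used_dish 0.79 [388. 233.] [ 0.4745 -0.2153  0.085 ]
used_dish 0.5 [395. 198.] [ 0.5843 -0.2439  0.085 ]
used_dish 0.49 [325. 216.] [ 0.5355 -0.0137  0.085 ]
clean_dish 0.65 [278. 223.] [0.5164 0.1486 0.    ]
mouth 0.95 [312. 191.] [0.616  0.0246 0.085 ]
rod 0.62 [310. 191.] [0.6117 0.0316 0.13  ]
rod 0.31 [312. 195.] [0.5996 0.025  0.13  ]
lip 0.97 [312. 190.] [0.6186 0.0262 0.085 ]
bin_floor 0.61 [303. 162.] [0.7236 0.0575 0.016 ]
bin_floor 0.3 [442. 250.] [ 0.4086 -0.4096  0.016 ]
waste_chute 0.8 [311. 194.] [0.6143 0.0309 0.    ]
vial 0.52 [267. 196.] [0.6126 0.1853 0.    ]
amber_bottle 0.71 [360. 213.] [ 0.5432 -0.136   0.    ]
tape 0.81 [186. 248.] [0.4387 0.4692 0.    ]
scene {'fx': 369.10403086231594, 'fy': 369.10403086231594, 'cx': 317.22447091380366, 'cy': 192.8435523765132}
used_dish 0.72 [377. 231.] [ 0.5361 -0.2782  0.085 ]
used_dish 0.61 [358. 250.] [ 0.4225 -0.25    0.085 ]
used_dish 0.55 [314. 203.] [ 0.5476 -0.0027  0.085 ]
clean_dish 0.71 [279. 208.] [0.5198 0.1505 0.    ]
mouth 0.88 [315. 186.] [0.6336 0.0353 0.085 ]
mouth 0.52 [287. 188.] [0.5699 0.1375 0.085 ]
rod 0.69 [315. 182.] [0.613  0.0272 0.13  ]
lip 0.95 [317. 188.] [0.6283 0.0267 0.085 ]
bin_floor 0.78 [324. 178.] [0.7567 0.0572 0.016 ]
waste_chute 0.73 [315. 200.] [0.634  0.0388 0.    ]
vial 0.46 [285. 189.] [0.6245 0.1871 0.    ]
amber_bottle 0.64 [343. 227.] [ 0.5542 -0.1367  0.    ]
tape 0.46 [210. 195.] [0.4418 0.4602 0.    ]
tape 0.32 [286. 187.] [0.6373 0.1881 0.    ]
timer 0.79 [396. 290.] [ 0.3899 -0.4228  0.    ]
[0.25416303 0.57095524 0.23130512] [ 7.82301334e-06  2.07866893e-01  9.78157122e-01 -1.60793723e-05] 1.2
```

Run:
```python
import cv2
a=cv2.imread("pics/top.png")[130:270,230:430];b=cv2.imread("pics/scene.png")[130:270,230:430]
cv2.imwrite("pics/c1.png",cv2.vconcat([cv2.resize(x,(0,0),fx=2.1*1,fy=2.1) if 0 else cv2.resize(x,(429,300),interpolation=cv2.INTER_CUBIC) for x in(a,b)]))
```

```text
(no output)
```

View pics/c1.png

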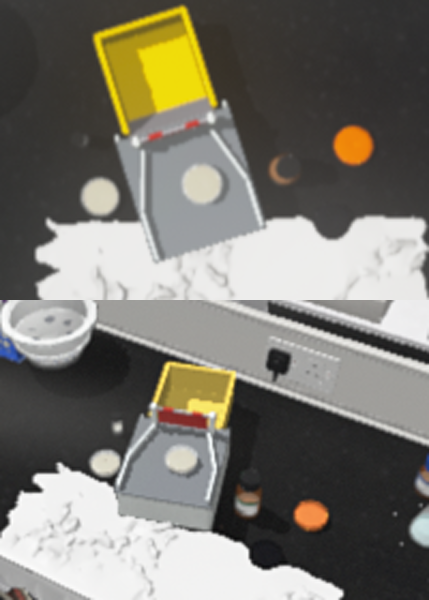

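View pics/scene.png

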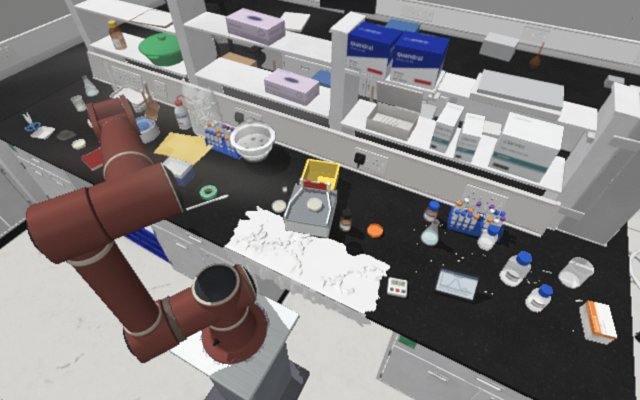

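The crops show the cream dish on the apron (top px 324,216), the red flap slit at about (312,191), and the clean dish, vial and bottle beside the chute. I'll fit the chute's yaw and position from depth next.

Run:
```python
from h import *
for cam in("top","scene"):
    p,d=grab_frame(cam);c=camera_info(cam);T=np.array(c["T"])
    v,u=np.mgrid[:400,:640]
    P=np.stack([(u-c["cx"])/c["fx"]*d,-(v-c["cy"])/c["fy"]*d,-d],-1)@T[:3,:3].T+T[:3,3]
    x,y,z=P[...,0],P[...,1],P[...,2]
    m=(d>0)&(abs(x-.57)<.25)&(abs(y)<.16)&(abs(z-.085)<.007)
    hsv=cv2.cvtColor(p,cv2.COLOR_BGR2HSV); sat=hsv[...,1]
    g=m&(sat<70)&(hsv[...,2]<200)
    n,l,st,_=cv2.connectedComponentsWithStats(g.astype(np.uint8)); k=1+st[1:,4].argmax(); g=l==k
    r=cv2.minAreaRect(P[g][:,:2].astype(np.float32)); print(cam,g.sum(),"apron z",np.median(z[g]).round(4),r)
    q=(sat>100)&(hsv[...,0]>20)&(hsv[...,0]<35)&(d>0)&(abs(x-.7)<.25)&(abs(y)<.2)&(z>.07)
    print("bin rim",q.sum(),cv2.minAreaRect(P[q][:,:2].astype(np.float32)))
    red=(sat>120)&((hsv[...,0]<8)|(hsv[...,0]>172))&(d>0)&(abs(x-.62)<.1)&(abs(y)<.12)
    print("flap",red.sum(),P[red].mean(0),cv2.minAreaRect(P[red][:,:2].astype(np.float32)))
    for r in masks_of(cam,"used_dish"):
        b=r["region"];print("dish",round(r["conf"],2),b.sum(),np.median(P[b],0).round(4),cv2.minEnclosingCircle(P[b][:,:2].astype(np.float32)))
    for t in("amber_bottle","vial","clean_dish"):
        r=masks_of(cam,t)
        if r:print(t,round(r[0]["conf"],2),np.median(P[r[0]["region"]],0).round(3))
    w=(d>0)&(abs(x-.45)<.12)&(abs(y)<.2)&(hsv[...,2]>200)&(sat<40);print("white z",np.percentile(z[w],[50,95,100]).round(3))
```

```text
top 2690 apron z 0.0852 ((0.5382311344146729, 0.006817050278186798), (0.19903016090393066, 0.1797090321779251), 16.06157112121582)
bin rim 393 ((0.7117297053337097, 0.0568673275411129), (0.16411200165748596, 0.14902645349502563), 15.88602352142334)
flap 23 [0.61464355 0.0279001  0.13407066] ((0.6144712567329407, 0.028875932097434998), (0.006047752685844898, 0.06989973038434982), 15.801374435424805)
dish 0.79 231 [ 0.5909 -0.254   0.0158] ((0.5550518035888672, -0.14551062881946564), 0.14561259746551514)
dish 0.74 243 [ 0.5372 -0.0081  0.1005] ((0.5369396209716797, -0.008654998615384102), 0.029179900884628296)
dish 0.65 252 [ 0.4738 -0.2162  0.0155] ((0.4903954267501831, -0.1254788637161255), 0.12195795774459839)
amber_bottle 0.74 [ 0.556 -0.136  0.094]
vial 0.46 [0.614 0.181 0.049]
clean_dish 0.73 [0.522 0.155 0.015]
white z [0.003 0.099 0.107]
scene 1235 apron z 0.0867 ((0.5396047234535217, 0.005247533321380615), (0.20523503422737122, 0.17936886847019196), 16.017505645751953)
bin rim 213 ((0.7046103477478027, 0.0531490184366703), (0.18478845059871674, 0.1492682546377182), 15.769402503967285)
flap 124 [0.61492001 0.0301721  0.1126174 ] ((0.6134860515594482, 0.029785089194774628), (0.014003039337694645, 0.09027238935232162), 14.777482986450195)
dish 0.72 203 [ 0.4705 -0.2161  0.0166] ((0.4782755970954895, -0.2152942717075348), 0.03915242478251457)
dish 0.7 155 [ 0.533  -0.0113  0.1014] ((0.12393069267272949, -0.22566373646259308), 0.5017659068107605)
dish 0.64 153 [ 0.5879 -0.2596  0.0167] ((0.5904470086097717, -0.25687524676322937), 0.030307909473776817)
amber_bottle 0.62 [ 0.545 -0.147  0.06 ]
vial 0.39 [ 0.533 -0.015  0.101]
clean_dish 0.53 [0.519 0.148 0.016]
white z [0.002 0.017 0.108]
```

Both views agree on the chute yaw: 16°. The mouth is near (0.616, 0.029) and the dish near chute (-86, -15) mm, and the heights check out at 85 and 100 mm. I'll cross over at height while turning, with the fingers partly open to cradle the rim.

```bash
python3 -m handwheel '[[[0.011,-0.03,0,0,0,2],[0.011,-0.03,0,0,0,2],[0.011,-0.03,0,0,0,2],[0.011,-0.03,0,0,0,2],[0.011,-0.03,0,0,0,2],[0.011,-0.03,0,0,0,2],[0.011,-0.03,0,0,0,2],[0.011,-0.03,0,0,0,2],[0.011,-0.03,0,0,0,2],[0.011,-0.03,0,0,0,2],[0.011,-0.03,0,0,0,2],[0.011,-0.03,0,0,0,2],[0.011,-0.03,0,0,0,2],[0.011,-0.03,0,0,0,2],[0.011,-0.03,0,0,0,2],[0.011,-0.03,0,0,0,2],[0.011,-0.03,0,0,0,2],[0.011,-0.03,0,0,0,2],[0.011,-0.03,0,0,0,2],[0.011,-0.03,0,0,0,2]]]' 0.35
python3 -m handwheel '[[[0,0,0,1.1,-3.85,0],[0,0,0,1.1,-3.85,0],[0,0,0,1.1,-3.85,0],[0,0,0,1.1,-3.85,0],[0,0,0,0,0,0],[0,0,0,0,0,0]]]'
cat >> h.py <<'E'
from scipy.spatial.transform import Rotation as R
M=np.array([.616,.029,.085]);C=R.from_euler("z",16,degrees=True).as_matrix()
def tool():
    s=state();w,x,y,z=s["tool_rot"];A=C.T@R.from_quat([x,y,z,w]).as_matrix()
    print("t",s["time"],"chute tcp mm",(1e3*C.T@(s["tool_pos"]-M)).round(1),"tool z",A[:,2].round(3),"tool y",A[:,1].round(3),"w",s["gripper_width"],"F",np.round(s["contact_force"],2))
E
python3 -c "
from h import *
tool()
p,d=grab_frame('wrist');cv2.imwrite('pics/w1.png',p)"
```

```text
time: 3.37
tool_pos: [0.4745, -0.0307, 0.2316]
tool_rot: [0.0, -0.14, 0.99, -0.0]
contact_force: [0.9, 1.0, 0.7]
gripper_width: 0.347
grasp_force: 0.0
time: 3.87
tool_pos: [0.4737, -0.0293, 0.2313]
tool_rot: [0.138, -0.137, 0.981, 0.019]
contact_force: [0.5, -0.5, 1.0]
gripper_width: 0.35
grasp_force: 0.0
t 3.8667 chute tcp mm [-152.9  -16.8  146.3] tool z [ 0.275 -0.001 -0.961] tool y [ 0.001  1.    -0.001] w 0.3499878610929277 F [ 0.51 -0.54  1.01]
```

View pics/w1.png

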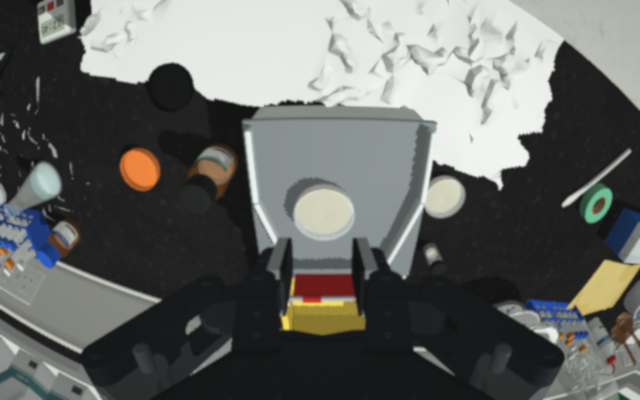

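The wrist view shows the used dish at (324,213), the finger gap centred near 320 and the flap beyond. Everything lines up, so I'll descend behind the dish.

```bash
python3 -m handwheel '[[[0,0,-0.025,0,0,0],[0,0,-0.03,0,0,0],[0,0,-0.03,0,0,0],[0,0,-0.025,0,0,0],[0,0,-0.02,0,0,0],[0,0,-0.005,0,0,0],[0,0,0,0,0,0],[0,0,0,0,0,0]]]' >/dev/null
python3 -c "
from h import *
tool()
p,d=grab_frame('wrist');cv2.imwrite('pics/w2.png',p[80:360,160:480])
p,d=grab_frame('scene');cv2.imwrite('pics/s2.png',cv2.resize(p[130:270,250:400],(600,560)))"
```

```text
t 4.5833 chute tcp mm [-151.5  -16.9   12.4] tool z [ 0.276 -0.001 -0.961] tool y [-0.001  1.    -0.001] w 0.34952501170980244 F [ 0.55 -0.35  0.3 ]
```

View pics/w2.png

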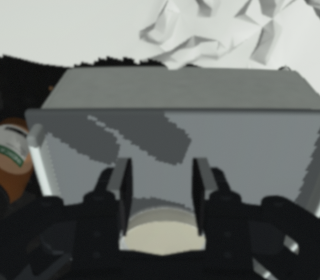

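View pics/s2.png

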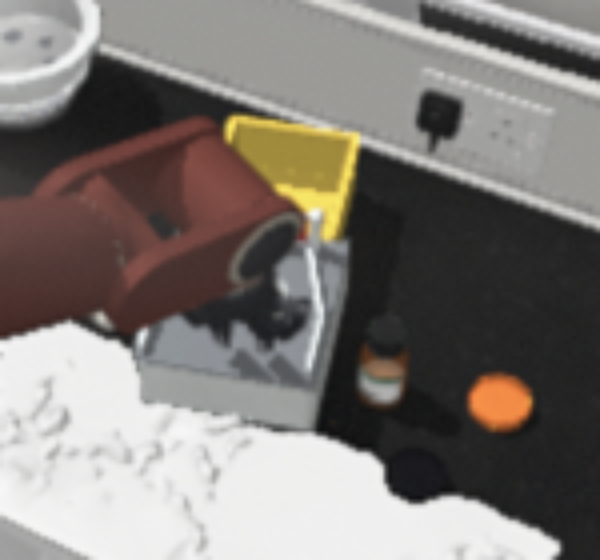

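The fingers stand behind the dish, which is centred in the gap (crop px 162 against 163). I'll feel for the apron gently.

```bash
for i in 1; do python3 -m handwheel '[[[0,0,-0.003,0,0,0],[0,0,-0.002,0,0,0],[0,0,0,0,0,0],[0,0,0,0,0,0]]]' | sed -n 2,4p;  python3 -m handwheel '[[[0,0,-0.002,0,0,0],[0,0,0,0,0,0],[0,0,0,0,0,0]]]'| sed -n 2,4p; done; python3 -c "
from h import *
tool()"
```

```text
tool_pos: [0.4742, -0.0291, 0.0915]
tool_rot: [0.138, -0.138, 0.981, 0.019]
contact_force: [0.2, -0.3, -0.7]
tool_pos: [0.474, -0.029, 0.0891]
tool_rot: [0.138, -0.138, 0.981, 0.019]
contact_force: [0.3, -0.2, -0.3]
t 5.2667 chute tcp mm [-152.5  -16.6    4.1] tool z [ 0.276 -0.    -0.961] tool y [-0.  1. -0.] w 0.35344916629227346 F [ 0.3  -0.17 -0.31]
```

```bash
python3 -m handwheel '[[[0.0046,0.002,0,0,0,0],[0.0046,0.002,0,0,0,0],[0.0046,0.002,0,0,0,0],[0.0046,0.002,0,0,0,0],[0.0046,0.002,0,0,0,0],[0.0046,0.002,0,0,0,0],[0.0046,0.002,0,0,0,0],[0.0046,0.002,0,0,0,0],[0.0046,0.002,0,0,0,0],[0.0046,0.002,0,0,0,0],[0.0046,0.002,0,0,0,0],[0.0046,0.002,0,0,0,0],[0.0046,0.002,0,0,0,0],[0.0046,0.002,0,0,0,0],[0.0046,0.002,0,0,0,0],[0,0,0,0,0,0]]]' | tail -3;python3 -c "
from h import *
tool()
p,d=grab_frame('wrist');q,d=grab_frame('top')
cv2.imwrite('pics/w3.png',cv2.hconcat([cv2.resize(p[120:320,200:440],(400,333)),cv2.resize(q[150:250,260:380],(400,333))]))"
```

```text
contact_force: [-0.1, -0.6, 0.3]
gripper_width: 0.349
grasp_force: 0.0
t 6.6 chute tcp mm [-76.9  -6.8   4.5] tool z [ 0.276 -0.    -0.961] tool y [-0.  1. -0.] w 0.34897817956476596 F [-0.1  -0.63  0.33]
```

View pics/w3.png

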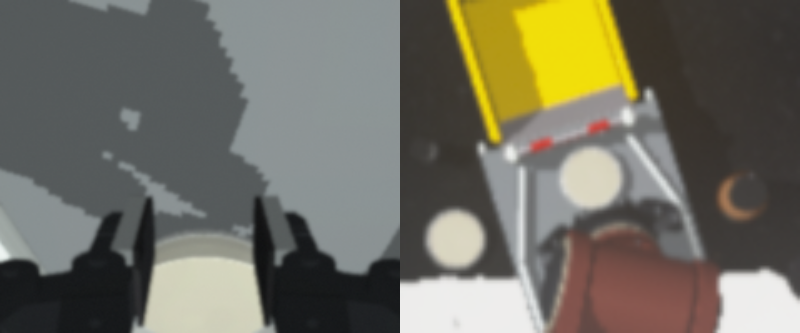

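The dish has been pushed to about 45 mm before the flap, cradled and nearly centred (top crop px 590,178; flap slit near 570,135). I'll continue at the same gentle pace into the flap.

```bash
python3 -m handwheel '[[[0.0046,0.002,0,0,0,0],[0.0046,0.002,0,0,0,0],[0.0046,0.002,0,0,0,0],[0.0046,0.002,0,0,0,0],[0.0046,0.002,0,0,0,0],[0.0046,0.002,0,0,0,0],[0.0046,0.002,0,0,0,0],[0.0046,0.002,0,0,0,0],[0.0046,0.002,0,0,0,0],[0,0,0,0,0,0]]]' | tail -3;python3 -c "
from h import *
tool()
p,d=grab_frame('wrist');q,d=grab_frame('top')
cv2.imwrite('pics/w4.png',cv2.hconcat([cv2.resize(p[120:320,200:440],(400,333)),cv2.resize(q[150:250,260:380],(400,333))]))"
```

```text
contact_force: [1.3, 0.9, -0.4]
gripper_width: 0.348
grasp_force: 0.0
t 7.5333 chute tcp mm [-32.   -0.9   4.5] tool z [ 0.277 -0.    -0.961] tool y [-0.  1. -0.] w 0.348065456372699 F [ 1.31  0.87 -0.43]
```

View pics/w4.png

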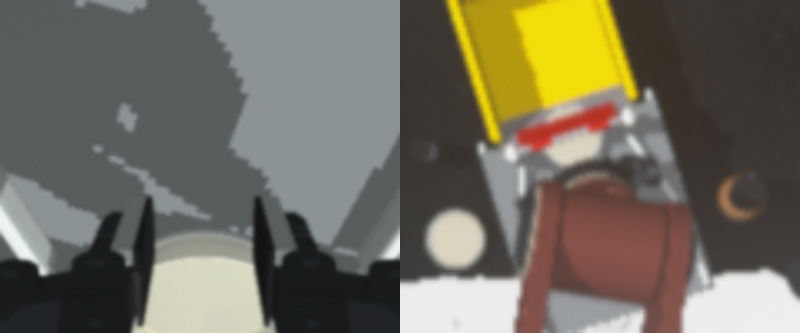

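The flap is swung open (red band wider in the top crop near 570,125) with the dish under it, still cradled. I'll push straight on over the lip.

```bash
python3 -m handwheel '[[[0.0038,0.0011,0,0,0,0],[0.0038,0.0011,0,0,0,0],[0.0038,0.0011,0,0,0,0],[0.0038,0.0011,0,0,0,0],[0.0038,0.0011,0,0,0,0],[0.0029,0.0008,0,0,0,0],[0,0,0,0,0,0],[0,0,0,0,0,0],[0,0,0,0,0,0]]]' | tail -3;python3 -c "
from h import *
tool()
p,d=grab_frame('wrist');q,d=grab_frame('top')
cv2.imwrite('pics/w5.png',cv2.hconcat([cv2.resize(p[120:320,200:440],(400,333)),cv2.resize(q[130:230,260:380],(400,333))]))"
```

```text
contact_force: [0.2, 0.7, -0.3]
gripper_width: 0.348
grasp_force: 0.0
t 8.3833 chute tcp mm [-10.3  -0.9   4.2] tool z [ 0.276 -0.    -0.961] tool y [-0.  1. -0.] w 0.3482185881068216 F [ 0.18  0.71 -0.28]
```

View pics/w5.png

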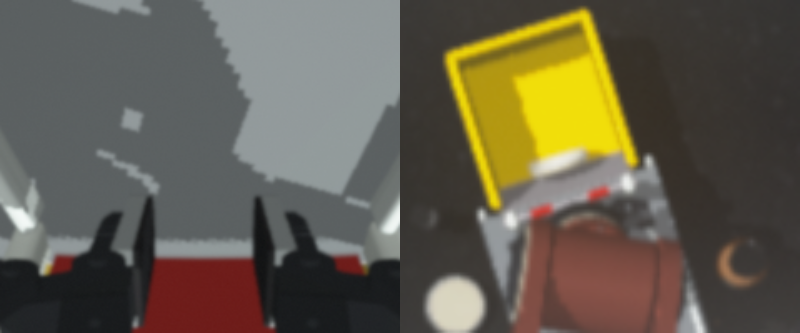

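The dish has gone over the lip and lies on the ramp at the near end of the bin (crop px 560,163), with the flap fallen shut behind it. I'll back out along the chute and check again.

```bash
python3 -m handwheel '[[[-0.006,-0.0017,0,0,0,0],[-0.012,-0.0034,0,0,0,0],[-0.015,-0.0043,0,0,0,0],[-0.015,-0.0043,0,0,0,0],[-0.015,-0.0043,0,0,0,0],[-0.015,-0.0043,0,0,0,0],[-0.01,-0.0029,0.01,0,0,0],[0,0,0.03,0,0,0],[0,0,0.035,0,0,0],[0,0,0.035,0,0,0],[0,0,0.02,0,0,0],[0,0,0,0,0,0],[0,0,0,0,0,0]]]' | tail -3;python3 -c "
from h import *
tool()
q,d=grab_frame('top');p,_=grab_frame('scene')
for t in('used_dish',):
  for r in masks_of('top',t):
    b=r['region'];v,u=np.nonzero(b);w=world('top',u.mean(),v.mean(),d=np.median(d[b]));print(t,round(r['conf'],2),(1e3*C.T@(w-M)).round())
cv2.imwrite('pics/w6.png',cv2.hconcat([cv2.resize(p[140:240,260:380],(400,333)),cv2.resize(q[130:230,260:380],(400,333))]))"
```

```text
contact_force: [-0.6, -0.0, -1.3]
gripper_width: 0.348
grasp_force: 0.0
t 9.5667 chute tcp mm [-101.4   -1.3  136.2] tool z [ 0.279 -0.002 -0.96 ] tool y [ 0.     1.    -0.002] w 0.34794759081787124 F [-0.65 -0.03 -1.28]
used_dish 0.6 [-206. -196.  -69.]
used_dish 0.55 [-102. -264.  -70.]
```

View pics/w6.png

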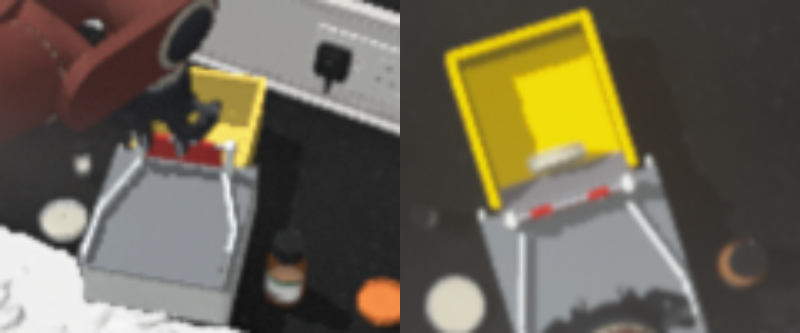

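The fingers are clear, the flap hangs shut, and the dish is on edge at the foot of the ramp (crop px 556,158). I need its measured position, because the 40 mm limit is close.

```bash
python3 -m handwheel '[[[0,0,0,0,0,0],[0,0,0,0,0,0],[0,0,0,0,0,0],[0,0,0,0,0,0],[0,0,0,0,0,0],[0,0,0,0,0,0]]]' >/dev/null; python3 -c "
from h import *
q,d=grab_frame('top');hsv=cv2.cvtColor(q,cv2.COLOR_BGR2HSV)
for v in range(168,188):
  o=[]
  for u in(304,307,310):
    w=1e3*C.T@(world('top',u,v,d=d[v,u])-M);o.append((w.round().astype(int).tolist(),hsv[v,u].tolist()))
  print(v,*o)
"
```

```text
168 ([89, -1, -65], [28, 244, 241]) ([87, -11, -66], [28, 244, 241]) ([83, -20, -66], [28, 244, 241])
169 ([87, 0, -70], [28, 244, 241]) ([84, -10, -70], [28, 244, 241]) ([81, -19, -71], [28, 244, 241])
170 ([83, 1, -67], [28, 244, 241]) ([81, -8, -71], [28, 244, 241]) ([77, -18, -70], [28, 244, 241])
171 ([80, 2, -66], [28, 244, 241]) ([77, -7, -69], [28, 244, 241]) ([74, -17, -70], [28, 244, 241])
172 ([78, 4, -74], [28, 244, 241]) ([74, -6, -68], [28, 244, 241]) ([70, -16, -64], [27, 203, 238])
173 ([74, 5, -71], [28, 244, 241]) ([70, -5, -68], [27, 179, 239]) ([59, -15, -10], [25, 130, 224])
174 ([70, 6, -68], [27, 175, 239]) ([58, -4, -5], [26, 106, 228]) ([57, -14, -16], [24, 71, 206])
175 ([59, 6, -9], [26, 100, 231]) ([56, -3, -14], [25, 56, 217]) ([53, -13, -11], [24, 37, 205])
176 ([56, 7, -11], [26, 49, 220]) ([52, -2, -9], [26, 37, 218]) ([51, -12, -18], [23, 32, 202])
177 ([53, 8, -11], [26, 27, 219]) ([49, -1, -8], [23, 35, 213]) ([47, -11, -14], [22, 33, 178])
178 ([49, 9, -11], [25, 26, 216]) ([47, 0, -13], [22, 31, 179]) ([46, -10, -32], [23, 44, 144])
179 ([47, 10, -18], [22, 30, 186]) ([46, 1, -33], [22, 42, 141]) ([46, -9, -59], [22, 70, 127])
180 ([46, 11, -34], [22, 45, 146]) ([46, 2, -60], [23, 67, 125]) ([44, -8, -65], [22, 56, 118])
181 ([46, 13, -58], [23, 86, 137]) ([43, 3, -64], [21, 52, 118]) ([39, -7, -52], [16, 24, 117])
182 ([43, 14, -62], [21, 59, 133]) ([39, 4, -53], [13, 19, 121]) ([34, -6, -43], [173, 8, 134])
183 ([38, 15, -51], [12, 18, 139]) ([34, 5, -43], [0, 7, 137]) ([30, -5, -32], [174, 9, 146])
184 ([34, 16, -45], [5, 10, 147]) ([30, 6, -36], [173, 7, 146]) ([26, -4, -27], [173, 7, 148])
185 ([30, 16, -36], [174, 9, 148]) ([26, 7, -23], [173, 7, 148]) ([22, -3, -18], [173, 7, 148])
186 ([26, 17, -27], [173, 7, 148]) ([22, 8, -17], [174, 9, 149]) ([18, -2, -9], [173, 7, 150])
187 ([22, 18, -21], [173, 7, 148]) ([18, 9, -7], [173, 7, 149]) ([14, -1, 2], [165, 3, 154])
```

The dish stands upright on its edge at the ramp foot. Its faces are at x 46 and 59 mm and its top is 11 mm below the apron, so its centre is about 40 mm below. That is within every limit, so I'll confirm it is at rest and the flap is shut, then hand in.

```bash
cat > m.py <<'E'
from h import *
q,d=grab_frame('top');c=camera_info('top');T=np.array(c["T"]);v,u=np.mgrid[165:186,285:330]
D=d[165:186,285:330]
P=(np.stack([(u-c["cx"])/c["fx"]*D,-(v-c["cy"])/c["fy"]*D,-D],-1)@T[:3,:3].T+T[:3,3]-M)@C*1e3
s=cv2.cvtColor(q,cv2.COLOR_BGR2HSV)[165:186,285:330]
m=(abs(P[...,1])<60)&(P[...,0]>42)&(P[...,0]<110)&(P[...,2]>-60)
print(m.sum(),"mean",P[m].mean(0).round(1),"min",P[m].min(0).round(),"max",P[m].max(0).round());tool()
E
python3 m.py; python3 -m handwheel '[[[0,0,0,0,0,0],[0,0,0,0,0,0],[0,0,0,0,0,0],[0,0,0,0,0,0],[0,0,0,0,0,0],[0,0,0,0,0,0],[0,0,0,0,0,0],[0,0,0,0,0,0],[0,0,0,0,0,0],[0,0,0,0,0,0],[0,0,0,0,0,0],[0,0,0,0,0,0],[0,0,0,0,0,0],[0,0,0,0,0,0],[0,0,0,0,0,0],[0,0,0,0,0,0],[0,0,0,0,0,0],[0,0,0,0,0,0]]]' >/dev/null; python3 m.py
python3 - <<'E'
from h import *
q,d=grab_frame('scene');c=camera_info('scene');T=np.array(c["T"]);v,u=np.mgrid[:400,:640]
P=(np.stack([(u-c["cx"])/c["fx"]*d,-(v-c["cy"])/c["fy"]*d,-d],-1)@T[:3,:3].T+T[:3,3]-M)@C*1e3
s=cv2.cvtColor(q,cv2.COLOR_BGR2HSV);r=(s[...,1]>120)&((s[...,0]<8)|(s[...,0]>172))&(abs(P[...,0])<60)&(abs(P[...,1])<55)
a=P[r];print(len(a),a.min(0).round(),a.max(0).round(),"slope dx/dz",np.polyfit(a[:,2],a[:,0],1).round(3))
E
```

```text
107 mean [ 51.5  -1.7 -23.2] min [ 42. -54. -59.] max [61. 29. -8.]
t 10.3167 chute tcp mm [-101.7   -0.9  134.3] tool z [ 0.276 -0.    -0.961] tool y [-0.  1. -0.] w 0.34747314472930807 F [ 0.87 -0.21 -1.4 ]
110 mean [ 51.3  -1.1 -23.8] min [ 42. -54. -60.] max [61. 46. -8.]
t 11.8667 chute tcp mm [-101.8   -0.9  134.3] tool z [ 0.276 -0.    -0.961] tool y [-0.  1. -0.] w 0.34766914674254734 F [ 0.47 -0.58  0.76]
106 [ -6. -43.   7.] [ 5. 46. 53.] slope dx/dz [-0.087  2.015]
```

```bash
python3 -c "
from plant import job_done
print(job_done())"
```

```text
the job is handed in; nothing more can be done
None
```

I pushed the used dish through the flap and handed the job in: it rests on edge in the yellow bin about 46 mm past the flap, the fingers are clear, the flap looks shut (its angle measured too noisily to confirm the 0.08 rad limit), and nothing else was touched.

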